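Switch off the core meter and pop its battery hatch

ROBOT

A 7-joint arm with a two-finger parallel gripper is mounted at the origin on the work surface. World frame = base frame: x ahead of the robot, y to its left, z up, the work surface at z = 0. Lengths are in m, angles in rad, forces in N, time in s.
With the tool pointing down it reaches from about 0.425 to 0.95 m from the base axis. Payload 4.7 kg.
Tool frame: the origin (TCP) lies at the very end of the fingers, on their centre line; the grasp point (between the pads) lies 19 mm behind it; z points along the fingers, y is the line along which they close (so a half turn about z gives the same grasp; the last joint's range is limited). The gripper opens to 87 mm and grips with 3 to 60 N. Pads are 19 mm wide; open, the fingers measure 117 mm over their backs; the gripper's body (75 mm by 190 mm) begins 51 mm behind the grasp point.
Start: joints at [1.299, 0.469, -0.049, 1.532, 0.024, 1.141, -0.082], TCP at [0.162, -0.655, 0.223] pointing down, gripper open.
Joint ranges: [-2.59, 2.59], [-0.33, 1.99], [-1.39, 1.29], [0.1, 2.45], [-1.04, 4.18], [0.21, 1.99], [-2.66, 2.66]. Speed limits (rad/s): [2.57, 2.57, 3.14, 3.14, 3.14, 3.14, 3.14].

INTERFACE

Orientations are given as a rotation vector (axis times angle).
In Python, from workcell import env gives the robot as it stands. The module is installed in compiled form; this text tells all that it offers.
- The arm moves only by the tool apply_moves, never from a script. Its argument "targets" is a list of rows, each a list of 3 entries, a list of its own where there are three numbers: the shift along the tool's x, y, z in mm, then the turn about the tool's z in rad, then the opening, from 0 (shut) to 1 (fully open). In form: [[[x, y, z], turn, gripper], ...]. A call has 1 to 12 rows; each row is the pose to reach, as a shift and turn from the pose commanded when the call began, along the tool's axes at that moment; what a row does not reach only later rows make up. A row lasts 1/12 s, in which the tool goes at most 41.7 mm and 7.16 degrees, less where a joint would pass 70% of its speed; a pose out of reach is approached as far as the arm can. A call with a gripper value outside its range is refused whole. The fingers move at their own pace and stop on an object; the grip force is fixed at half the most. Time passes only in rows, so rows that repeat a pose let the fingers close. It gives the time, the measured TCP pose, the force, the opening and the grip force at its end, in the units of the state.
- env.sense(): the state, without advancing time (a new reading comes with each control period).
- env.camera(name): name is "scene" or "top"; returns a dict with "img" (400x640x3 uint8, blue, green, red), "depth" (400x640 float32, m along the optical axis (not along the pixel's ray), 0 where there is no reading), "K" (3x3 intrinsics, pixels), "world_from_camera" (4x4, takes a point from camera to world coordinates). Camera axes: x right, y down, z forward; pixel columns grow to the right and rows downward; lengths in m; the calibration is good to about 2 mm. A picture is of the moment at which its call begins.
- env.sign_off(): hands the job in; it is judged then, once.
The state is a dict: "t": time; "joint_pos": joint angles; "joint_velocities": joint speeds; "joint_efforts": joint torques, N m; "ee_pos": TCP position; "orientation": TCP orientation; "ft_force": force on the tool from outside, world axes, zero at the start; "torque": the same for the moment, N m; "grip_width": finger opening in m; "grip_force": force on a finger pad.
Only numpy, scipy, OpenCV 4.12 (cv2) and the standard library are available. Lean on these libraries where they do the work, as an engineer would, in place of code of your own. Each camera call takes 0.05 s, during which the arm holds its last target. There are 200 camera calls.

TASK

The meter's battery pack is due for a change: switch the meter off by pressing down the raised, near end of its rocker switch, and only then press down the near edge of the large battery hatch, once and all the way in with a fingertip, so that its push-push latch lets go. Take your hand off so the hatch can pop up, do not push it back, and finish when you have seen it stand wide open by itself for a good second. Leave the small fuse door shut, and do not lift, carry or shove anything that stands on the bench or on the meter.

Things in the scene. Friction and masses are not known exactly. Their poses are not given: they have to be found in the camera images.
- meter: Grey bench magnetic-susceptibility meter, fixed: 200 (x) x 300 (y) x 85 mm box. Origin at the centre of its underside; -x is its front, nearer the robot, with a carrying handle 23 mm out at 50 to 65 mm height. On its flat deck (own frame, mm): large battery hatch x -40..38, y 36..124; small fuse door x -58..-12, y -35..5; rocker switch at x -45, y -97; 2.5 mm high display x 22..82, y -140..-45.
- battery_hatch_pad (a point): Middle of the ribbed finger pad on top of the battery hatch, where to press: on its centre line, 13 mm in from the free (near, -x) edge, 65 mm from the hinge along its far edge. Shut, it is 91 mm above the bench, 6 mm above the deck. The hatch is a grey plate 78 (x) x 88 (y) x 7 mm. The point moves with the hatch: z is the hatch's outward normal, x points to the hinge.
- battery_hatch (a joint): Hatch angle, rad: 0 latched shut, negative pressed in, positive open. Pressing takes 2 to 4 N at the pad; the push-push latch lets go only after being pressed beyond -0.06 (4 mm at the pad; stop at -0.082, 5.3 mm). The sprung, damped hatch then follows the finger, swings up and away from the robot in 1 to 2 s to its stop at 1.3 (165 mm high), and stays. Pushed shut from there, it latches again.
- rocker_near_end (a point): Middle of the near (-x) half of the black rocker switch's top, 11 mm from its pivot line; the place to press, or up to 5 mm nearer its outer edge. With the meter on this half is raised: the point is 93 mm, the outer edge 95 mm above the bench. The rocker is 36 (x) x 24 (y) mm and rocks about the meter's y axis, in a steel bezel 46 x 34 mm whose top is at 87 mm.
- power_rocker (a joint): Rocker angle, rad: 0 = on (near end up, as it starts), 0.4 = off (near end down, far end up). It snaps over at 0.2 and stays at either end. It takes 2 to 3 N at the near end, whose outer edge goes down 6 mm.
- fuse_door (a joint): Angle of the small fuse door (46 x 40 mm plate, same kind of push-push latch), rad: 0 shut, negative pressed in, positive open. It stays shut.
- dividers: Steel dividers lying flat, 195 mm long along their x, 56 mm wide, 11 mm high. Origin at the underside near the middle. Bystander, on the bench to the right of the meter.
- end_cap: Black plastic core end cap, open cup 57 mm across, 26 mm high, standing on the meter's deck. Origin at the centre of its underside. Bystander.
- tin: Round aluminium tin with lid, 75 mm across, 33 mm high. Origin at the centre of its underside. Bystander, on the bench in front of the meter.
- sample_cup: Chipped white enamel mug-shaped sample cup, 80 mm across, 80 mm high, handle at its +y reaching 70 mm from its axis. Origin at the centre of its underside. Bystander, on the bench to the left of the meter.
- core_piece: Grey limestone core piece standing upright, 48 mm across, 64 mm high. Origin at the centre of its underside. Bystander.
- marker_block: Wooden core marker block, 100 x 45 x 20 mm, lying flat. Origin at the centre of its underside. Bystander.

How it is judged:
By the outcome, as a careful person would: the job done as asked, in the order asked, and still so for the second after the job is handed in, with the robot touching nothing.
It also fails if it takes over 42 s, if anything falls off the work surface, if the arm or the gripper's body presses on something with over 40 N, if the wrist force passes 120 N, or if a joint passes its speed limit or range.

## Working session

There is one attempt and no reset: what is moved stays moved. The work goes in short steps, Python scripts to look and compute and a tool call to move; the robot and the scene stay as the last step left them, time stands still between calls to the robot, and variables do not carry over. Pictures are saved under pics/ and viewed, at most 10 in all, crops included, and the job is handed in when it is done.

Besides the shell and the picture viewer there is one more tool, called after "Emit:" as name([rows], argument=value, ...), one row to a line, values as JSON. apply_moves: Moves the arm, as the interface text tells. Its arguments: {"type":"object","properties":{"targets":{"type":"array"}},"required":["targets"]}

```bash
mkdir -p pics; cat > h.py <<'E'
import numpy as np, cv2
from scipy.spatial.transform import Rotation as R
from workcell import env
def pts(c):
    h,w=c['depth'].shape; u,v=np.meshgrid(np.arange(w),np.arange(h)); d=c['depth']
    p=np.stack([(u-c['K'][0,2])/c['K'][0,0]*d,(v-c['K'][1,2])/c['K'][1,1]*d,d],-1)
    T=c['world_from_camera']; return p@T[:3,:3].T+T[:3,3]
E
python3 - <<'E'
from h import *
for n in('top','scene'):
    c=env.camera(n); cv2.imwrite(f'pics/{n}0.png',c['img']); np.savez(f'{n}0.npz',**c)
    print(n,c['world_from_camera'].round(3).tolist(),c['K'].round(1).tolist())
s=env.sense(); print(s['t'],s['ee_pos'],R.from_rotvec(s['orientation']).as_matrix().round(3),s['grip_width'],s['ft_force'])
E
```

```text
top [[-0.013, -0.99, 0.139, 0.352], [-1.0, 0.012, -0.01, 0.158], [0.009, -0.139, -0.99, 1.039], [0.0, 0.0, 0.0, 1.0]] [[414.2, 0.0, 313.3], [0.0, 414.2, 204.9], [0.0, 0.0, 1.0]]
scene [[-0.321, 0.643, -0.696, 1.339], [0.947, 0.229, -0.226, 0.412], [0.014, -0.731, -0.682, 0.912], [0.0, 0.0, 0.0, 1.0]] [[422.0, 0.0, 312.4], [0.0, 422.0, 197.3], [0.0, 0.0, 1.0]]
0.1 [ 0.16216688 -0.65470671  0.22162029] [[ 0.971  0.24  -0.   ]
 [ 0.24  -0.971  0.002]
 [-0.    -0.002 -1.   ]] 0.08683316200749294 [-0.61958917 -1.13141574  0.30790084]
```

View pics/top0.png

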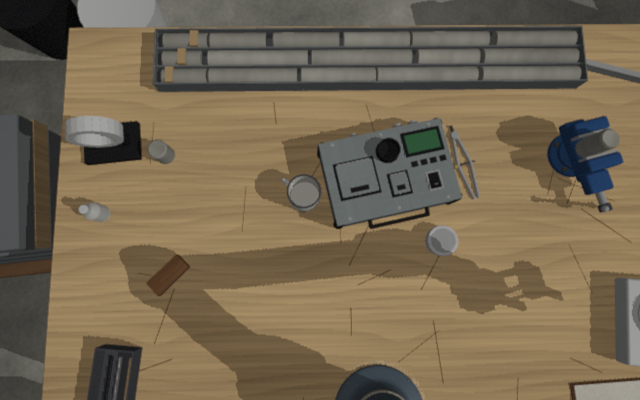

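View pics/scene0.png

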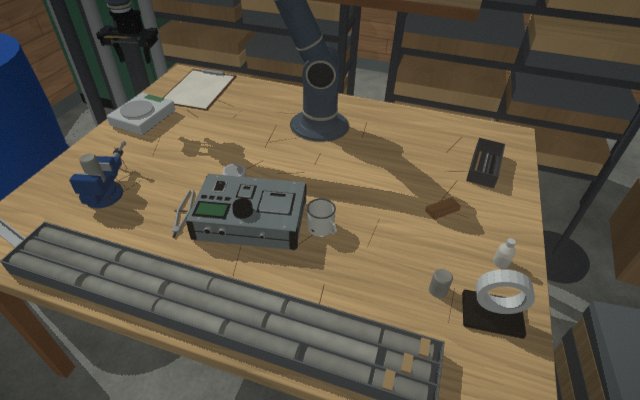

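Top view: meter centred at about (390,173), rocker at (434,180), hatch pad rib at (360,189), fuse door at (399,183), end cap at (388,150). The mug is left of the meter, the tin in front and the dividers to the right. Next I fit the deck.

```bash
python3 - <<'E'
from h import *
c=dict(np.load('top0.npz')); P=pts(c); 
z=P[...,2]; m=((z>.078)&(z<.1)).astype(np.uint8); m[:, :300]=0; m[:110]=0;m[240:]=0;m[:,480:]=0
m=cv2.morphologyEx(m,cv2.MORPH_OPEN,np.ones((5,5)))
n,l,st,ce=cv2.connectedComponentsWithStats(m); k=1+np.argmax(st[1:,4]); q=P[l==k]
print(st[k],np.median(q[:,2]))
r=cv2.minAreaRect((q[:,:2]*1000).astype(np.float32)); print(r)
bx=cv2.boxPoints(r); print(bx)
T=c['world_from_camera'];K=c['K']
def ray(u,v,h):
    d=T[:3,:3]@np.linalg.solve(K,[u,v,1]); o=T[:3,3]; return (o+d*(h-o[2])/d[2])[:2]*1000
# sharper: black rocker and pad masks via crop
g=c['img'][110:235,310:485]; cv2.imwrite('pics/crop0.png',cv2.resize(g,None,fx=4.5,fy=4.5,interpolation=cv2.INTER_CUBIC))
gray=cv2.cvtColor(c['img'],cv2.COLOR_BGR2GRAY)
for nm,(u0,v0,u1,v1),h in(('rocker',(424,168,445,192),.092),('pad',(345,182,374,196),.091)):
    w=(gray[v0:v1,u0:u1]<60); v,u=np.nonzero(w); print(nm,w.sum(),u.mean()+u0,v.mean()+v0,ray(u.mean()+u0,v.mean()+v0,h))
E
```

```text
[ 318  118  144  108 9979] 0.08606603657639589
((566.720703125, -31.754196166992188), (204.90945434570312, 304.79937744140625), 11.96310806274414)
[[ 434.9015    96.09856]
 [ 498.0808  -202.08095]
 [ 698.5399  -159.60695]
 [ 635.3606   138.57256]]
rocker 150 434.16 179.66666666666666 [ 541.24329454 -134.26281221]
pad 110 361.3545454545455 189.76363636363635 [519.44854468  36.40908304]
```

View pics/crop0.png

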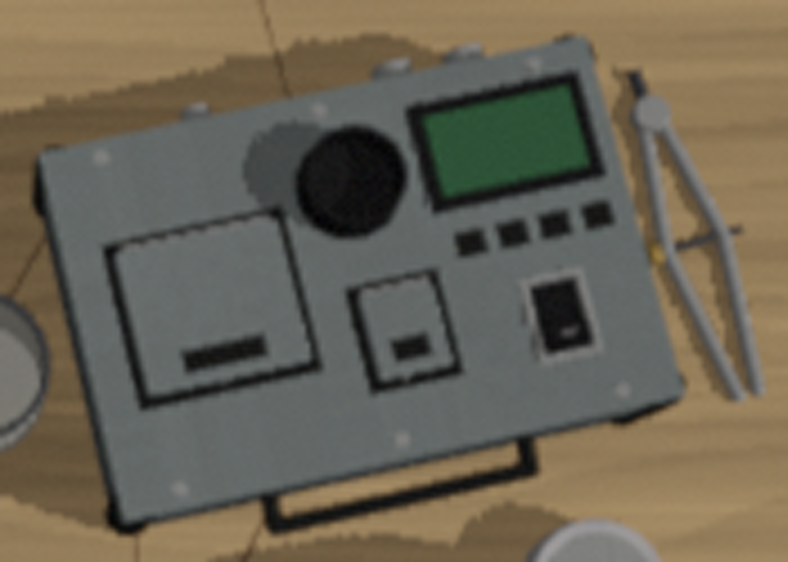

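Crop: the rocker is at about (565,318) with the bezel around it, the hatch pad rib at (225,354) and the fuse door rib at (410,348). The meter is at (567,-32) mm with a yaw of 12°. The tool's yaw is already close enough, at about 14°. I'm moving over the rocker's near end with the fingers shut.

Emit:
apply_moves([
  [[40, -34, 0], 0, 0],
  [[80, -69, 0], 0, 0],
  [[120, -104, 0], 0, 0],
  [[152, -131, 0], 0, 0],
  [[184, -159, 0], 0, 0],
  [[216, -187, 0], 0, 0],
  [[248, -214, 0], 0, 0],
  [[280, -242, 0], 0, 0],
  [[312, -270, 0], 0, 0],
  [[344, -297, 0], 0, 0],
  [[376, -325, 0], 0, 0],
  [[408, -352, 0], 0, 0],
])

```text
t: 1.1
ee_pos: [0.4516, -0.2452, 0.2225]
orientation: [3.118, 0.38, -0.001]
ft_force: [0.1, 0.4, 0.7]
grip_width: 0.0151
grip_force: 0.0
```

Emit:
apply_moves([
  [[30, -26, 0], 0, 0],
  [[55, -48, 20], 0, 0],
  [[71, -62, 50], 0, 0],
  [[71, -62, 80], 0, 0],
  [[71, -62, 80], 0, 0],
])

```text
t: 1.52
ee_pos: [0.5015, -0.1671, 0.1372]
orientation: [-3.113, -0.386, 0.016]
ft_force: [-1.6, 0.3, -0.1]
grip_width: 0.0006
grip_force: 0.0
```

```bash
python3 - <<'E'
from h import *
s=env.sense(); Rm=R.from_rotvec(s['orientation']).as_matrix()
print(s['t'],s['ee_pos'].round(4),Rm.round(3),s['grip_width'],s['ft_force'])
print('to rocker z.1',(Rm.T@(np.array([.5283,-.1379,.1])-s['ee_pos'])*1000).round(1))
a=env.camera('top')['img'];b=env.camera('scene')['img'];cv2.imwrite('pics/v1.png',np.vstack([cv2.resize(a[100:250,290:490],(800,600))[:, :][150:450],cv2.resize(b[140:260,160:340],(800,533))[150:450]]))
E
```

```text
1.5167 [ 0.5015 -0.1671  0.1372] [[ 0.97   0.244 -0.011]
 [ 0.244 -0.97   0.004]
 [-0.01  -0.006 -1.   ]] 0.0006486100221727848 [-1.62265094  0.30544124 -0.1108941 ]
to rocker z.1 [ 33.5 -21.5  37. ]
```

View pics/v1.png

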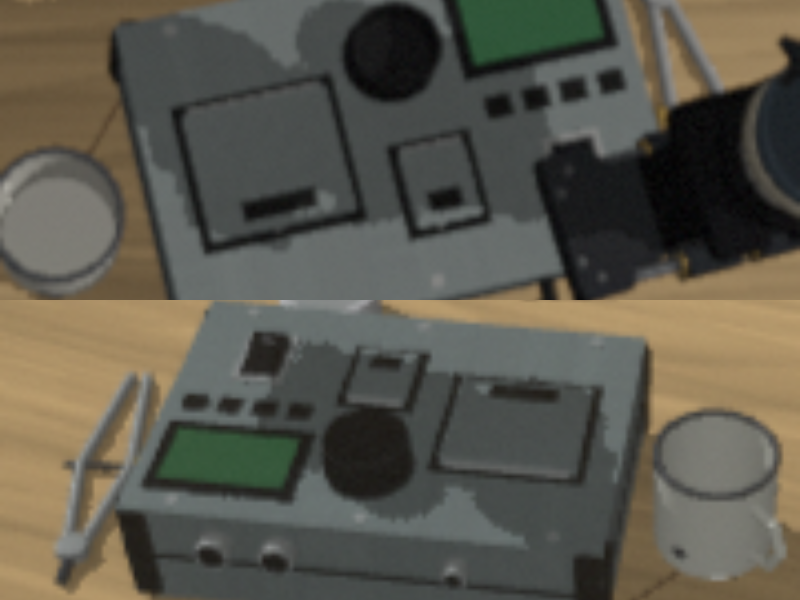

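The view shows the gripper coming in over the rocker at the right, with the hatch and fuse door shut. The measured pose lags the commanded one, so I let it settle.

Emit:
apply_moves([
  [[0, 0, 0], 0, 0],
  [[0, 0, 0], 0, 0],
  [[0, 0, 0], 0, 0],
  [[0, 0, 0], 0, 0],
])

```text
t: 1.95
ee_pos: [0.5056, -0.1706, 0.1439]
orientation: [3.117, 0.378, 0.003]
ft_force: [-0.9, -1.2, 0.5]
grip_width: 0.0008
grip_force: 0.0
```

```bash
python3 - <<'E'
from h import *
s=env.sense(); Rm=R.from_rotvec(s['orientation']).as_matrix()
print(s['t'],s['ee_pos'].round(4),s['ft_force'])
print('to rocker z.1',(Rm.T@(np.array([.5283,-.1379,.1])-s['ee_pos'])*1000).round(1))
b=env.camera('scene')['img'];cv2.imwrite('pics/v2.png',cv2.resize(b[130:230,170:310],(800,571),interpolation=cv2.INTER_CUBIC))
E
```

```text
1.95 [ 0.5056 -0.1706  0.1439] [-0.85688834 -1.2048002   0.50417177]
to rocker z.1 [ 29.8 -26.4  43.9]
```

View pics/v2.png

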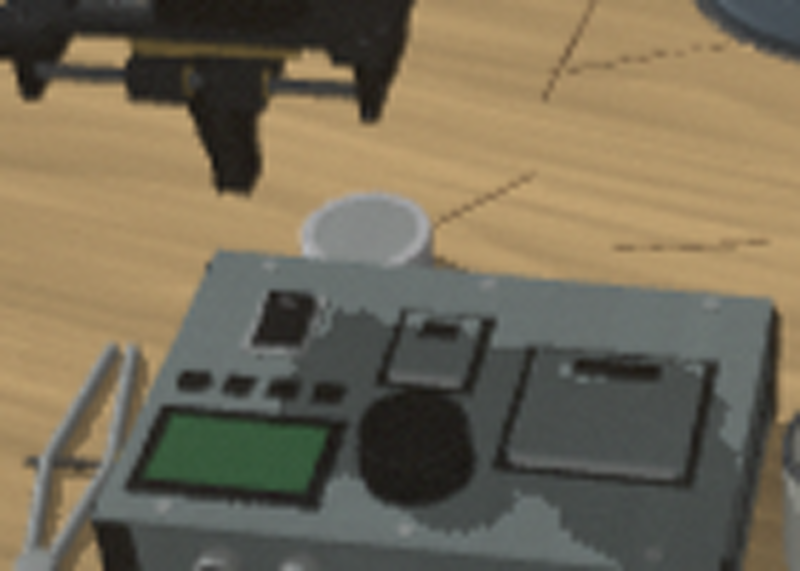

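The shut fingertips are at about (237,190), short of the rocker at (285,315). I'll make up the rest and stop just above it.

Emit:
apply_moves([
  [[10, -9, 5], 0, 0],
  [[20, -18, 12], 0, 0],
  [[30, -26, 22], 0, 0],
  [[30, -26, 32], 0, 0],
  [[30, -26, 40], 0, 0],
  [[30, -26, 40], 0, 0],
  [[30, -26, 40], 0, 0],
  [[30, -26, 40], 0, 0],
])

```text
t: 2.67
ee_pos: [0.5278, -0.1383, 0.1028]
orientation: [3.118, 0.378, 0.0]
ft_force: [0.6, -0.1, 0.2]
grip_width: 0.0002
grip_force: 0.0
```

```bash
python3 - <<'E'
from h import *
s=env.sense(); Rm=R.from_rotvec(s['orientation']).as_matrix()
print(s['t'],s['ee_pos'].round(4),s['ft_force'],Rm[:,2].round(3))
print('to rocker z.09',(Rm.T@(np.array([.5283,-.1379,.09])-s['ee_pos'])*1000).round(1))
b=env.camera('scene')['img'];cv2.imwrite('pics/v3.png',cv2.resize(b[150:220,180:280],(800,560),interpolation=cv2.INTER_CUBIC))
E
```

```text
2.6667 [ 0.5278 -0.1383  0.1028] [ 0.56754159 -0.10830871  0.23188557] [ 0.    -0.001 -1.   ]
to rocker z.09 [ 0.6 -0.3 12.8]
```

View pics/v3.png

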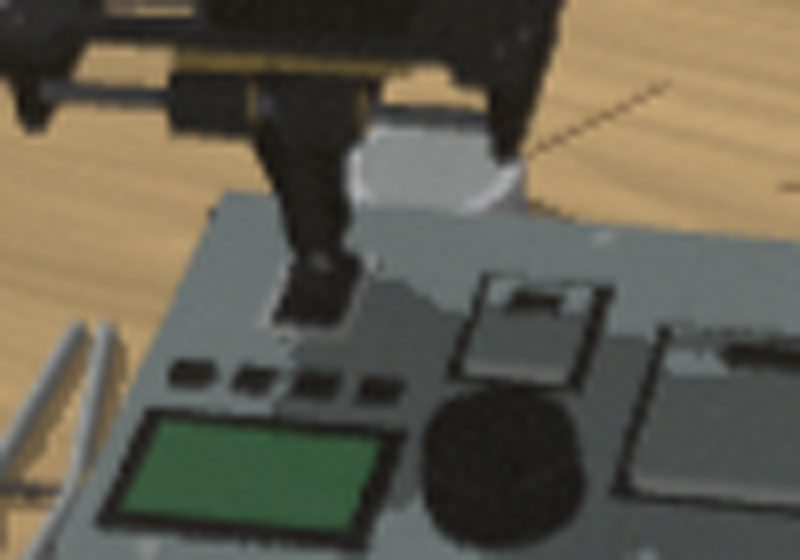

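The fingertip at about (318,255) is centred over the near end of the rocker (320,290). I'm pressing in small steps.

Emit:
apply_moves([
  [[0, 0, 3], 0, 0],
  [[0, 0, 6], 0, 0],
  [[0, 0, 8], 0, 0],
  [[0, 0, 9], 0, 0],
  [[0, 0, 10], 0, 0],
  [[0, 0, 10], 0, 0],
])

```text
t: 3.22
ee_pos: [0.5278, -0.1375, 0.0923]
orientation: [3.119, 0.38, -0.0]
ft_force: [-0.0, 0.3, -0.5]
grip_width: 0.0006
grip_force: 0.0
```

Emit:
apply_moves([
  [[0, 0, 1], 0, 0],
  [[0, 0, 2], 0, 0],
  [[0, 0, 3], 0, 0],
  [[0, 0, 4], 0, 0],
  [[0, 0, 4], 0, 0],
  [[0, 0, 4], 0, 0],
])

```text
t: 3.72
ee_pos: [0.5278, -0.1374, 0.0897]
orientation: [3.118, 0.38, -0.001]
ft_force: [-4.8, 1.0, 11.0]
grip_width: 0.0008
grip_force: 5.6
```

An 11 N reaction at 89.7 mm suggests the rocker snapped over onto its stop. I lift off and look.

Emit:
apply_moves([
  [[0, 0, -15], 0, 0],
  [[0, 0, -40], 0, 0],
  [[0, 0, -60], 0, 0],
  [[0, -20, -60], 0, 0],
  [[0, -50, -60], 0, 0],
  [[0, -80, -60], 0, 0],
  [[0, -80, -60], 0, 0],
  [[0, -80, -60], 0, 0],
])

```text
t: 4.38
ee_pos: [0.5088, -0.0576, 0.1487]
orientation: [-3.117, -0.387, -0.001]
ft_force: [-0.4, 0.3, 1.1]
grip_width: 0.0003
grip_force: 0.0
```

```bash
python3 - <<'E'
from h import *
s=env.sense(); print(s['t'],s['ee_pos'].round(4),s['ft_force'])
c0=dict(np.load('scene0.npz')); c1=env.camera('scene')
A=np.array([.5417,-.135]); y=np.radians(12); ex=np.array([np.cos(y),np.sin(y)]); ey=np.array([-ex[1],ex[0]])
for c in(c0,c1):
    P=pts(c); q=(P[...,:2]-A); a=q@ex; b=q@ey; ok=(abs(b)<.009)&(P[...,2]>.07)&(P[...,2]<.12)
    print([(round(float(np.median(P[...,2][ok&(abs(a-x)<.003)]))*1000,1)) for x in(-.014,-.008,0,.008,.014)])
b=c1['img'];cv2.imwrite('pics/v4.png',np.hstack([cv2.resize(i[160:220,190:250],(400,400),interpolation=cv2.INTER_CUBIC) for i in(c0['img'],b)]))
E
```

```text
4.3833 [ 0.5088 -0.0576  0.1487] [-0.3957603   0.32552342  1.07951241]
[91.6, 91.9, 88.8, 88.1, 87.2]
[87.3, 88.5, 88.5, 91.7, 89.9]
```

View pics/v4.png

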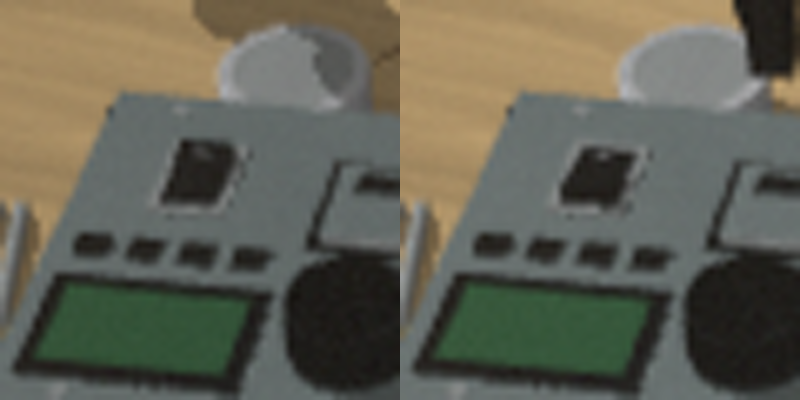

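Before on the left, after on the right: the rocker at (205,170) and (600,175) now has its near end down and far end up, and the depth profile flipped too. The meter is off. Now I measure the pad in the scene view as well and get the shift to it.

```bash
python3 - <<'E'
from h import *
s=env.sense(); Rm=R.from_rotvec(s['orientation']).as_matrix(); print(s['ee_pos'].round(4))
c=dict(np.load('scene0.npz')); g=cv2.cvtColor(c['img'],cv2.COLOR_BGR2GRAY); P=pts(c)
y=np.radians(12); ex=np.array([np.cos(y),np.sin(y)]); ey=np.array([-ex[1],ex[0]])
q=P[...,:2]-[.5225,.040]; m=(abs(q@ex)<.0095)&(abs(q@ey)<.03)&(P[...,2]>.08)
w=m&(g<50); print(w.sum(),P[w].mean(0),np.ptp(q[w]@ey),np.ptp(q[w]@ex), np.percentile(g[m],[5,30,60]))
for z in(.1,.091):print((Rm.T@(np.array([.5225,.040,z])-s['ee_pos'])*1000).round(1))
E
```

```text
[ 0.509  -0.0593  0.1486]
27 [0.52154801 0.04145738 0.09083527] 0.037983523377596515 0.00968715064355781 [33.  50.3 86.8]
[ 37.  -93.1  48.6]
[ 37.  -93.1  57.6]
```

Emit:
apply_moves([
  [[0, -10, 0], 0, 0],
  [[0, -10, 0], 0, 0],
  [[0, -10, 0], 0, 0],
])

```text
t: 4.68
ee_pos: [0.5064, -0.05, 0.1485]
orientation: [-3.118, -0.38, -0.0]
ft_force: [-0.5, 0.2, -0.5]
grip_width: 0.0004
grip_force: 0.0
```

Both views put the pad at about (522, 40.5) mm. I move over it and stop at about 100 mm height.

Emit:
apply_moves([
  [[12, -28, 0], 0, 0],
  [[24, -56, 0], 0, 0],
  [[37, -84, 0], 0, 0],
  [[37, -84, 15], 0, 0],
  [[37, -84, 30], 0, 0],
  [[37, -84, 43], 0, 0],
  [[37, -84, 47], 0, 0],
  [[37, -84, 47], 0, 0],
  [[37, -84, 47], 0, 0],
  [[37, -84, 47], 0, 0],
])

```text
t: 5.52
ee_pos: [0.5228, 0.0403, 0.1023]
orientation: [3.118, 0.379, 0.003]
ft_force: [-0.1, -0.5, 0.4]
grip_width: 0.0002
grip_force: 0.0
```

```bash
python3 - <<'E'
from h import *
s=env.sense(); print(s['t'],s['ee_pos'].round(4),s['ft_force'])
b=env.camera('scene')['img'];cv2.imwrite('pics/v5.png',cv2.resize(b[150:240,210:330],(800,600),interpolation=cv2.INTER_CUBIC))
E
```

```text
5.5167 [0.5228 0.0403 0.1023] [-0.09737001 -0.46265055  0.3923616 ]
```

View pics/v5.png

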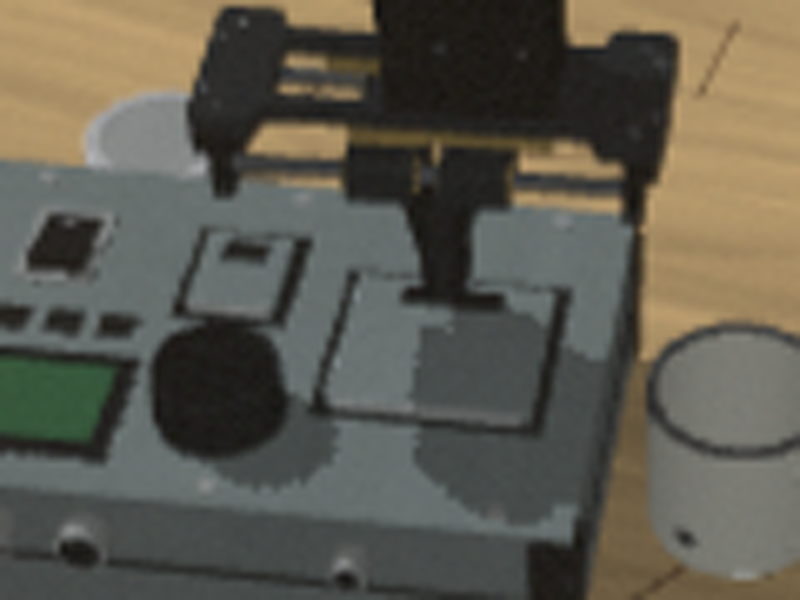

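The fingertip at about (450,290) is centred over the pad rib. I press in one stroke to the stop.

Emit:
apply_moves([
  [[0, 0, 5], 0, 0],
  [[0, 0, 9], 0, 0],
  [[0, 0, 11], 0, 0],
  [[0, 0, 12], 0, 0],
  [[0, 0, 13], 0, 0],
  [[0, 0, 14], 0, 0],
  [[0, 0, 15], 0, 0],
  [[0, 0, 16], 0, 0],
  [[0, 0, 17], 0, 0],
  [[0, 0, 18], 0, 0],
  [[0, 0, 18], 0, 0],
])

```text
t: 6.48
ee_pos: [0.5223, 0.0403, 0.0862]
orientation: [3.117, 0.38, 0.0]
ft_force: [-7.5, -2.5, 24.2]
grip_width: -0.0
grip_force: 11.9
```

24 N at 86.2 mm means it is on the stop. I take the hand off, up and back.

Emit:
apply_moves([
  [[0, 0, -15], 0, 0],
  [[-5, 0, -45], 0, 0],
  [[-15, 0, -80], 0, 0],
  [[-30, 0, -110], 0, 0],
  [[-45, 0, -140], 0, 0],
  [[-60, 0, -170], 0, 0],
  [[-60, 0, -190], 0, 0],
  [[-60, 0, -190], 0, 0],
  [[-60, 0, -190], 0, 0],
  [[-60, 0, -190], 0, 0],
  [[-60, 0, -190], 0, 0],
  [[-60, 0, -190], 0, 0],
])

```text
t: 7.48
ee_pos: [0.4633, 0.026, 0.2721]
orientation: [-3.118, -0.381, 0.004]
ft_force: [-1.0, 0.7, -0.1]
grip_width: 0.0003
grip_force: 0.0
```

Emit:
apply_moves([
  [[0, 0, 0], 0, 0],
  [[0, 0, 0], 0, 0],
  [[0, 0, 0], 0, 0],
  [[0, 0, 0], 0, 0],
  [[0, 0, 0], 0, 0],
  [[0, 0, 0], 0, 0],
  [[0, 0, 0], 0, 0],
  [[0, 0, 0], 0, 0],
  [[0, 0, 0], 0, 0],
  [[0, 0, 0], 0, 0],
  [[0, 0, 0], 0, 0],
  [[0, 0, 0], 0, 0],
])

```text
t: 8.48
ee_pos: [0.4638, 0.026, 0.2736]
orientation: [3.118, 0.38, 0.0]
ft_force: [0.2, 0.7, -0.0]
grip_width: 0.0004
grip_force: 0.0
```

```bash
cat > chk.py <<'E'
from h import *
s=env.sense(); print(s['t'],s['ee_pos'].round(4),s['ft_force'])
c=env.camera('scene'); P=pts(c); y=np.radians(12); ex=np.array([np.cos(y),np.sin(y)]); ey=np.array([-ex[1],ex[0]])
q=P[...,:2]-[.5667,-.0318]; a=q@ex;b=q@ey
m=(a>0)&(a<.07)&(b>.04)&(b<.12)&(P[...,2]>.1)&(P[...,2]<.2); print('hatch px',m.sum(),P[...,2][m].max() if m.any() else 0)
m=(a>-.055)&(a<-.015)&(b>-.03)&(b<0); print('fuse z',np.median(P[...,2][m]))
E
python3 - <<'E'
from chk import *
b=c['img'];cv2.imwrite('pics/v6.png',cv2.resize(b[120:260,150:350],(800,560)))
E
```

```text
8.4833 [0.4638 0.026  0.2736] [ 0.15885065  0.66043334 -0.02684646]
hatch px 640 0.1648148571780661
fuse z 0.09220816195224879
```

View pics/v6.png

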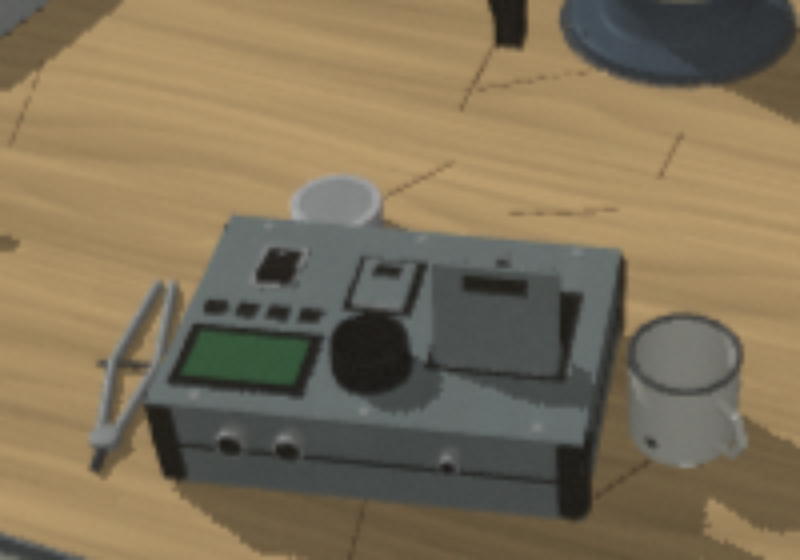

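The hatch stands upright at about (495,320), with its top at 165 mm. The fuse door (385,285) is shut, the rocker is off and the bystanders have not moved. I wait a good second and look again.

Emit:
apply_moves([
  [[0, 0, 0], 0, 0],
  [[0, 0, 0], 0, 0],
  [[0, 0, 0], 0, 0],
  [[0, 0, 0], 0, 0],
  [[0, 0, 0], 0, 0],
  [[0, 0, 0], 0, 0],
  [[0, 0, 0], 0, 0],
  [[0, 0, 0], 0, 0],
  [[0, 0, 0], 0, 0],
  [[0, 0, 0], 0, 0],
  [[0, 0, 0], 0, 0],
  [[0, 0, 0], 0, 0],
])

```text
t: 9.53
ee_pos: [0.4638, 0.026, 0.2735]
orientation: [3.118, 0.381, 0.0]
ft_force: [-0.2, 0.4, 0.9]
grip_width: 0.0007
grip_force: 0.0
```

Emit:
apply_moves([
  [[0, 0, 0], 0, 0],
  [[0, 0, 0], 0, 0],
  [[0, 0, 0], 0, 0],
  [[0, 0, 0], 0, 0],
  [[0, 0, 0], 0, 0],
  [[0, 0, 0], 0, 0],
  [[0, 0, 0], 0, 0],
  [[0, 0, 0], 0, 0],
])

```text
t: 10.2
ee_pos: [0.4638, 0.026, 0.2736]
orientation: [3.118, 0.38, 0.0]
ft_force: [-0.2, -0.4, -0.2]
grip_width: 0.0004
grip_force: 0.0
```

```bash
python3 - <<'E'
from chk import *
z=P[...,2]; m=(a>0)&(a<.07)&(b>.04)&(b<.12)&(z>.1)&(z<.2)
if m.sum()>500 and z[m].max()>.155: print(env.sign_off())
E
```

```text
10.2 [0.4638 0.026  0.2736] [-0.24104342 -0.43039318 -0.16229489]
hatch px 636 0.16392747391912543
fuse z 0.09164181780688174
the job is handed in; nothing more can be done
None
```

The meter was switched off first, then the battery hatch was pressed once to its stop and popped up; it was still standing wide open 1.7 s after I first saw it open, the fuse door stayed shut, nothing else was touched, and I handed the job in at about 10 s.

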